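# Tip out the wheel-bolt bin and find the wheel-lock key

## Robot

A 6-joint arm with a two-finger parallel gripper is mounted at the origin on the work surface. World frame = base frame: x ahead of the robot, y to its left, z up, the work surface at z = 0. Lengths are in m, angles in rad, forces in N, time in s.
With the tool pointing down it reaches from about 0.275 to 0.725 m from the base axis. Payload 15.9 kg.
Tool frame: the origin (TCP) lies on the centre line of the jaws, within the pads' length; the fingertips stand 11 mm ahead of it and the grasp point (between the pads) lies 8 mm behind it; z points along the fingers, y is the line along which they close (so a half turn about z gives the same grasp; the last joint's range is limited). The gripper opens to 85 mm and grips with 20 to 120 N. Pads are 22 mm wide; open, the fingers measure 114 mm over their backs; the gripper's body (76 mm by 85 mm) begins 54 mm behind the grasp point. The pads swing forward as they close: fully open they stand 13 mm farther back than shut.
Start: joints at [1.338, 0.213, -0.034, 1.323, 0, 1.571], TCP at [0.115, 0.486, 0.242] pointing down, gripper open.
Joint ranges: [-2.98, 2.98], [-0.74, 1.72], [-1.14, 1.35], [-2.1, 2.04], [-1.57, 1.44], [-3.14, 3.14]. Speed limits (rad/s): [1.89, 1.89, 2.39, 2.57, 3.14, 3.14].

## Interface

Orientations are given as a rotation vector (axis times angle).
In Python, from workcell import ctrl gives the robot as it stands. The module is installed in compiled form; this text tells all that it offers.
- The arm moves only by the tool arm_command, never from a script. Its argument "deltas" is a list of rows, each an object with "delta_pos": the shift along the world's x, y, z normalised to -1 to 1, where 1 is 2 cm, a list of three; "delta_rot": the turn, a rotation vector about the world's x, y, z normalised to -1 to 1, where 1 is 90 degrees, a list of three; "hand": the gripper's target within -1 to 1 (shut at 1, half-way at 0, fully open at -1). A call has 1 to 12 rows; each row shifts and turns the commanded pose from where the row before left it; what a row does not reach is not made up. A row lasts 1/12 s, in which the tool goes at most 41.7 mm and 7.16 degrees, less where a joint would pass 70% of its speed; a pose out of reach is approached as far as the arm can. A call with a number of a shift or a turn outside -1 to 1 is refused whole. A call with a gripper value outside its range is refused whole. The fingers move at their own pace and stop on an object; "grip_force" is the grip in N (left out, the last holds). Time passes only in rows, so rows that do not move let the fingers close. It gives the time, the measured TCP pose, the force, the opening and the grip force at its end, in the units of the state.
- ctrl.observe(): the state, without advancing time (a new reading comes with each control period).
- ctrl.snapshot(name): name is "side" or "top"; returns (picture, depth): 480x640x3 uint8, red, green, blue; 480x640 float32, m along the optical axis (not along the pixel's ray), 0 where there is no reading.
- ctrl.calibration(name): a dict with "intrinsics" (3x3 intrinsics, pixels), "dist" ([k1, k2, p1, p2, k3] as OpenCV has them; the pictures are not rectified), "world_from_camera" (4x4, takes a point from camera to world coordinates). Camera axes: x right, y down, z forward; pixel columns grow to the right and rows downward; lengths in m; the calibration is good to about 2 mm. A picture is of the moment at which its call begins. calibration takes no time and is no camera call.
- ctrl.close_job(): hands the job in; it is judged then, once.
The state is a dict: "time": time; "qpos": joint angles; "qvel": joint speeds; "tau": joint torques, N m; "eef_pos": TCP position; "tcp_rot": TCP orientation; "wrist_force": force on the tool from outside, world axes, zero at the start; "ft_torque": the same for the moment, N m; "opening": finger opening in m; "grasp_force": force on a finger pad.
Only numpy, scipy, OpenCV 4.12 (cv2) and the standard library are available. Lean on these libraries where they do the work, as an engineer would, in place of code of your own. Each camera call takes 0.05 s, during which the arm holds its last target. There are 200 camera calls.

## Task

The wheel-lock key is lost in the heavy steel bin of wheel bolts. Without lifting the bin off the step, rock it forward on its front foot until the three bolts and the key have all slid out into the steel tray below, then lower it gently back on to its feet where it stood, without letting it drop. Put the key into the open wooden case, leave the bolts in the tray, and do not disturb anything else on the table.

Things in the scene. Friction and masses are not known exactly. Their poses are not given: they have to be found in the camera images.
- step: Low timber step fixed to the table, 210 (its x) x 330 (its y) x 80 mm high, grippy rubber mat on top. Origin: centre of its underside on the table. Its -x face looks on to the tray. A small dark fixed bin of washers, 62 mm high above the mat, stands on it round y = -105 mm.
- bin: Heavy open-fronted sheet steel bin, loose on the step, 1.2 to 2 kg empty. Inside 142 (x) x 132 (y) mm, walls 4 mm, inner floor 26 mm above its feet, side and back walls up to 117 mm. Front (-x): only a lip rising outward at 25 degrees, ending 107 mm from the origin. Feet: cross bars 18 x 140 x 22 mm at its front and back ends. Origin: centre of its base at foot level; z up when standing.
- bin_grip (a point): Middle of the bin's grip: a flat wooden-faced tab, 14 mm thick, 90 mm wide (along the bin's y), 52 mm long, on the back wall's rim, leaning back (+x) 34 degrees from the bin's own z. This point is halfway through its thickness, 31 mm up the slope from the rim and 26 mm from its upper end; in the bin's frame (88, 0, 143) mm. Axes as the bin's.
- bin_edge (a point): Middle of the front lower edge of the front foot, on which the bin rocks; in the bin's frame (-75, 0, 0) mm. 2 to 10 mm back from the step's -x edge. Tipping forward turns the bin about its -y axis (-x goes down); past about 50 degrees it wants to fall forward, and its contents (friction 0.5 to 0.7) run out over the lip at about 55 to 70 degrees.
- bin_edge_l (a point): Left end of that edge; in the bin's frame (-75, 70, 0) mm.
- bin_edge_r (a point): Right end of that edge; in the bin's frame (-75, -70, 0) mm.
- key: Wheel-lock key, steel, 180 g: hexagonal bar 28 mm across flats (32 mm across corners) and 46 mm long with a round nose 17 mm thick, 10 mm long. Its x runs along the bar to the nose, ends at x = -28 and +28 mm; origin on its axis, 14 mm above what it lies flat on. Starts among the bolts in the bin; thicker than they are.
- bolt0: Wheel bolt, steel, 60 g: hexagonal head 17 mm across flats and 15 mm long (x = -20 to -5 mm), thread 12 mm thick to x = +19 mm. Origin on its axis, 8.5 mm above what its head lies on. Starts in the bin.
- bolt1: Wheel bolt, steel, 60 g: hexagonal head 17 mm across flats and 15 mm long (x = -20 to -5 mm), thread 12 mm thick to x = +19 mm. Origin on its axis, 8.5 mm above what its head lies on. Starts in the bin.
- bolt2: Wheel bolt, steel, 60 g: hexagonal head 17 mm across flats and 15 mm long (x = -20 to -5 mm), thread 12 mm thick to x = +19 mm. Origin on its axis, 8.5 mm above what its head lies on. Starts in the bin.
- tray: Open sheet steel tray fixed to the table in front of the step, 238 (x) x 190 (y) mm, walls and floor 3 mm, walls 36 mm high. Its +x end, next to the step, is a chute: from the flat floor's end at x = 60 mm it slopes up to 70 mm height at x = 118 mm; the flat floor runs from x = -117 to 60 mm. Origin: underside, 120 mm from the outer end.
- case: Small open wooden case, loose, 450 g: outside 100 (x) x 132 (y) x 48 mm high, walls and floor 6 mm. Origin: centre of its underside. Changes places with the carburettor.
- carburettor: Bystander: aluminium carburettor, about 80 x 65 x 78 mm high. Origin: centre of its underside.
- piston: Bystander: aluminium piston, 68 mm across, 64 mm high, standing. Origin: centre of its underside.
- tumbler: Bystander: empty glass tumbler, 64 mm across, 100 mm high. Origin: centre of its underside.
- lever_arm: Bystander: cast lever arm, about 170 x 60 x 26 mm, lying. Origin: about its middle, on the table.
- screwdriver: Bystander: screwdriver lying along its x. Origin: below its middle, on the table.
- wrench: Bystander: open wrench lying along its x. Origin: below its middle, on the table.
- spray_can: Bystander: spray can, 54 mm across, 160 mm high. Origin: centre of its underside.
There are look-alikes about, which are no part of the job. What is shaped like the key but blue, pink or purple is not meant.

How it is judged:
On the way, in this order (a step that is already met when the one before it is completed fails the run):
1. the bin rocked up more than 20 degrees on its front foot, with all four pieces still in it (angle between bin's own z axis and vertical above 0.35 rad and z of each of bin_edge_l, bin_edge_r in the frame of step below 0.095 m and x of key in the frame of bin between -0.115 and 0.08 m and y of key in the frame of bin between -0.072 and 0.072 m and z of key in the frame of bin between 0.02 and 0.125 m and x of bolt0 in the frame of bin between -0.115 and 0.08 m and y of bolt0 in the frame of bin between -0.072 and 0.072 m and z of bolt0 in the frame of bin between 0.02 and 0.125 m and x of bolt1 in the frame of bin between -0.115 and 0.08 m and y of bolt1 in the frame of bin between -0.072 and 0.072 m and z of bolt1 in the frame of bin between 0.02 and 0.125 m and x of bolt2 in the frame of bin between -0.115 and 0.08 m and y of bolt2 in the frame of bin between -0.072 and 0.072 m and z of bolt2 in the frame of bin between 0.02 and 0.125 m), for 0.1 s.
2. all four pieces in the tray while the bin is still tipped up (angle between bin's own z axis and vertical above 0.3 rad and x of key in the frame of tray between -0.119 and 0.1 m and y of key in the frame of tray between -0.094 and 0.094 m and z of key in the frame of tray between 0 and 0.06 m and x of bolt0 in the frame of tray between -0.119 and 0.1 m and y of bolt0 in the frame of tray between -0.094 and 0.094 m and z of bolt0 in the frame of tray between 0 and 0.06 m and x of bolt1 in the frame of tray between -0.119 and 0.1 m and y of bolt1 in the frame of tray between -0.094 and 0.094 m and z of bolt1 in the frame of tray between 0 and 0.06 m and x of bolt2 in the frame of tray between -0.119 and 0.1 m and y of bolt2 in the frame of tray between -0.094 and 0.094 m and z of bolt2 in the frame of tray between 0 and 0.06 m), for 0.1 s.
At the end, for the whole second after the job is handed in: The key lies inside the wooden case, which stands upright; the three bolts lie inside the tray; the bin stands on both feet on the step within 30 mm of where it was; all are at rest (x of key in the frame of case between -0.046 and 0.046 m and y of key in the frame of case between -0.062 and 0.062 m and z of key in the frame of case between 0.005 and 0.046 m and x of bolt0 in the frame of tray between -0.119 and 0.1 m and y of bolt0 in the frame of tray between -0.094 and 0.094 m and z of bolt0 in the frame of tray between 0 and 0.06 m and x of bolt1 in the frame of tray between -0.119 and 0.1 m and y of bolt1 in the frame of tray between -0.094 and 0.094 m and z of bolt1 in the frame of tray between 0 and 0.06 m and x of bolt2 in the frame of tray between -0.119 and 0.1 m and y of bolt2 in the frame of tray between -0.094 and 0.094 m and z of bolt2 in the frame of tray between 0 and 0.06 m and angle between bin's own z axis and vertical below 0.05 rad and distance of bin from where it was at the start of the episode below 0.03 m and angle between case's own z axis and vertical below 0.1 rad and z of each of bin_edge_l, bin_edge_r in the frame of step below 0.095 m and linear speed of each of key, bolt0, bolt1, bolt2, bin, case below 0.03 m/s); the robot touches nothing.
It fails at once if the bin is lifted: an end of its front foot's edge more than 15 mm above the step (not (z of each of bin_edge_l, bin_edge_r in the frame of step below 0.095 m)).
It fails at once if the bin is dropped or flung: it turns faster than 2.5 rad/s (angular speed of bin above 2.5 rad/s).
It fails at once if a bystander is moved more than 30 mm, or the case more than 60 mm (distance of any of carburettor, piston, tumbler, lever_arm, screwdriver, wrench, spray_can from where it was at the start of the episode above 0.03 m or distance of case from where it was at the start of the episode above 0.06 m).
It also fails if it takes over 72 s, if anything falls off the work surface, if the arm or the gripper's body presses on something with over 40 N, if the wrist force passes 120 N, or if a joint passes its speed limit or range.

## Working session

There is one attempt and no reset: what is moved stays moved. The work goes in short steps, Python scripts to look and compute and a tool call to move; the robot and the scene stay as the last step left them, time stands still between calls to the robot, and variables do not carry over. Pictures are saved under pics/ and viewed, at most 10 in all, crops included, and the job is handed in when it is done.

Besides the shell and the picture viewer there is one more tool, called after ">>>" in YAML: its name, and indented under it one key for each argument. arm_command: Moves the arm, as the interface text tells. Scaled input: -1 to 1 covers 2 cm each way for a shift and 90 degrees each way for a turn. Its arguments: {"type":"object","properties":{"deltas":{"type":"array","items":{"type":"object","properties":{"delta_pos":{"type":"array","items":{"type":"number","minimum":-1,"maximum":1}},"delta_rot":{"type":"array","items":{"type":"number","minimum":-1,"maximum":1}},"hand":{"type":"number"}}}},"grip_force":{"type":"number"}},"required":["deltas"]}

```bash
mkdir -p pics; cat > h.py <<'E'
import numpy as np, cv2
from workcell import ctrl
def snap(n,f=None):
    im,d=ctrl.snapshot(n)
    if f: cv2.imwrite('pics/'+f,im[:,:,::-1]); np.savez('pics/'+f+'.npz',im=im,d=d)
    return im,d
def cloud(n,d):
    c=ctrl.calibration(n);K=np.array(c['intrinsics']);D=np.array(c['dist']);T=np.array(c['world_from_camera'])
    v,u=np.mgrid[0:480,0:640]
    p=cv2.undistortPoints(np.stack([u,v],-1).reshape(-1,1,2).astype(np.float64),K,D).reshape(480,640,2)
    P=np.dstack([p*d[...,None],d])
    W=P@T[:3,:3].T+T[:3,3]; W[d==0]=np.nan
    return W
E
python3 - <<'E'
from h import *
for n in('side','top'):
    im,d=snap(n,n+'0.png'); c=ctrl.calibration(n); print(n,np.array(c['world_from_camera']).round(3),np.array(c['intrinsics']).round(0).tolist(),(d>0).mean())
print({k:np.round(v,3) for k,v in ctrl.observe().items()})
E
```

```text
side [[ 0.873 -0.327  0.362  0.165]
 [-0.488 -0.597  0.637 -0.674]
 [ 0.008 -0.732 -0.681  0.866]
 [ 0.     0.     0.     1.   ]] [[526.0, 0.0, 317.0], [0.0, 526.0, 244.0], [0.0, 0.0, 1.0]] 0.9959407552083334
top [[ 0.013 -0.992  0.124  0.411]
 [-1.    -0.015 -0.018 -0.02 ]
 [ 0.02  -0.124 -0.992  1.213]
 [ 0.     0.     0.     1.   ]] [[546.0, 0.0, 334.0], [0.0, 546.0, 239.0], [0.0, 0.0, 1.0]] 0.9958463541666667
{'time': np.float64(0.1), 'qpos': array([ 1.338,  0.213, -0.035,  1.323, -0.   ,  1.571]), 'qvel': array([0.001, 0.   , 0.002, 0.002, 0.   , 0.   ]), 'tau': array([ 2.0000e-03, -6.8724e+01,  4.8781e+01,  1.2000e-02,  0.0000e+00,
        0.0000e+00]), 'eef_pos': array([0.115, 0.486, 0.242]), 'tcp_rot': array([-3.65e-01, -3.12e+00,  2.00e-03]), 'wrist_force': array([-0.337, -0.347, -0.235]), 'ft_torque': array([-0.034, -0.01 , -0.021]), 'grasp_force': np.float64(0.0), 'opening': np.float64(0.085)}
```

View pics/top0.png

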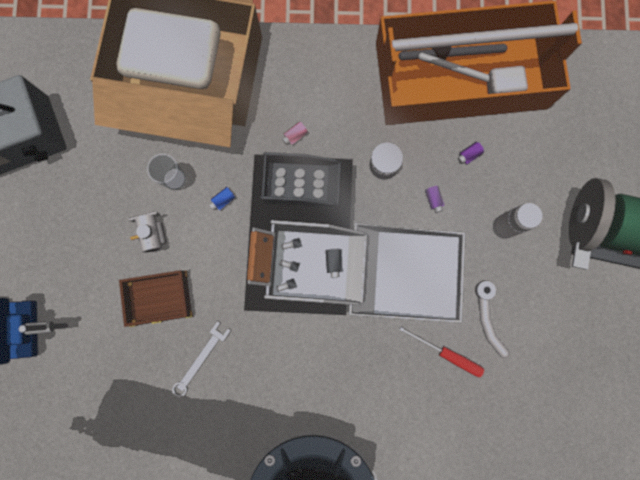

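View pics/side0.png

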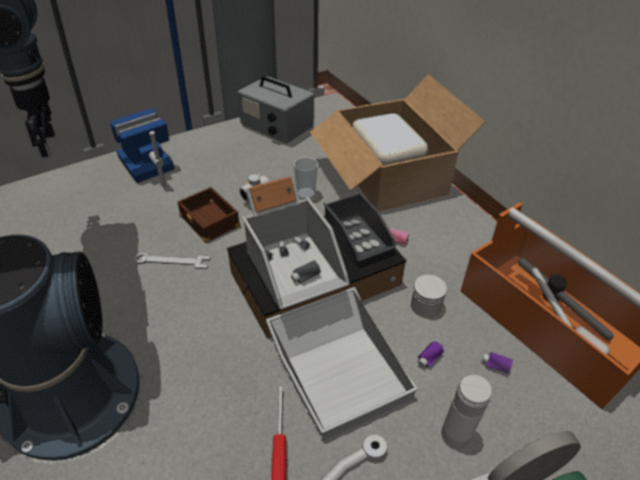

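Top view: the bin is at (310,262), with its wooden tab at (260,257), and the tray is at (410,272). The case is at (155,297), the tumbler at (165,170), and the carburettor at (148,232). Key-shaped candidates are: dark grey in the bin (334,262), blue (222,198), pink (294,132), and purple (471,152) and (434,197). Only the dark one in the bin fits the description. Bin +x is roughly world +y, so it tips toward −y.

```bash
python3 - <<'E'
from h import *
z=np.load('pics/top0.png.npz');im,d=z['im'],z['d'];W=cloud('top',d)
big=cv2.resize(im[215:325,240:360,::-1],None,fx=5,fy=5,interpolation=cv2.INTER_CUBIC);cv2.imwrite('pics/crop.png',big)
hsv=cv2.cvtColor(im,cv2.COLOR_RGB2HSV)
# tab
def region(u0,u1,v0,v1,f):
    m=np.zeros((480,640),bool);m[v0:v1,u0:u1]=True;return m&f(W)
m=region(245,276,225,290,lambda W:W[...,2]>.17)&(hsv[...,1]>110)
P=W[m];print('tab n',len(P),P.mean(0),P.min(0),P.max(0))
u,s,vt=np.linalg.svd(P-P.mean(0),full_matrices=False);print('normal',vt[2],'long',vt[0],s/np.sqrt(len(P)))
print('tab rect extents',[(np.percentile((P-P.mean(0))@v,[1,50,99])).round(4) for v in vt])
# step top
m=region(240,360,150,320,lambda W:abs(W[...,2]-.081)<.006)
r=cv2.minAreaRect(W[m][:,:2].astype(np.float32));print('step',r, np.median(W[m][:,2]))
m=region(240,360,150,320,lambda W:W[...,2]>.188);P=W[m];print('bin top rim',P.min(0),P.max(0))
r=cv2.minAreaRect(P[:,:2].astype(np.float32));print('binrim',r)
m=region(355,470,225,325,lambda W:(W[...,2]>.028)&(W[...,2]<.1));r=cv2.minAreaRect(W[m][:,:2].astype(np.float32));print('tray',r,cv2.boxPoints(r))
m=region(110,200,262,335,lambda W:W[...,2]>.038);r=cv2.minAreaRect(W[m][:,:2].astype(np.float32));print('case',r,cv2.boxPoints(r),np.median(W[m][:,2]))
for n,p in dict(tabL=(260,235),tabR=(260,280),floorbin=(310,240),key=(334,262),tray=(420,272),tum=(163,168),carb=(148,232),case=(155,297)).items(): print(n,W[p[1],p[0]].round(4))
E
```

```text
tab n 934 [0.49947876 0.09671938 0.234625  ] [0.45676216 0.07715683 0.20843088] [0.54313363 0.1168561  0.25171951]
normal [-0.04624531 -0.76340098  0.64426727] long [-0.99886558  0.04267049 -0.02113743] [0.0238016  0.01526057 0.00290553]
tab rect extents [array([-0.0419,  0.0001,  0.0413]), array([-0.0293,  0.0029,  0.019 ]), array([-0.0087,  0.0004,  0.0048])]
step ((0.564700186252594, 0.026334986090660095), (0.22345785796642303, 0.3304453194141388), 88.13999938964844) 0.08177818953267058
bin top rim [ 0.42078747 -0.04320529  0.188093  ] [0.57222654 0.1168561  0.25171951]
binrim ((0.49757662415504456, 0.037982743233442307), (0.15453924238681793, 0.14619030058383942), 86.64562225341797)
tray ((0.4874316155910492, -0.20062635838985443), (0.2436702698469162, 0.19595454633235931), 86.88391876220703) [[ 0.38297635 -0.3169554 ]
 [ 0.5786412  -0.3276073 ]
 [ 0.5918869  -0.08429733]
 [ 0.39622205 -0.07364541]]
case ((0.4254116714000702, 0.3396605849266052), (0.10270337015390396, 0.13379457592964172), 9.737332344055176) [[0.36348534 0.3969089 ]
 [0.38611424 0.26504186]
 [0.487338   0.28241226]
 [0.4647091  0.4142793 ]] 0.048320103650096646
tabL [0.5382 0.096  0.2381]
tabR [0.4579 0.0945 0.2306]
floorbin [0.5465 0.0096 0.1076]
key [ 0.5    -0.0394  0.1351]
tray [ 0.4913 -0.2329  0.0048]
tum [0.7096 0.3369 0.0352]
carb [0.562  0.3485 0.0762]
case [0.4283 0.3479 0.0069]
```

View pics/crop.png

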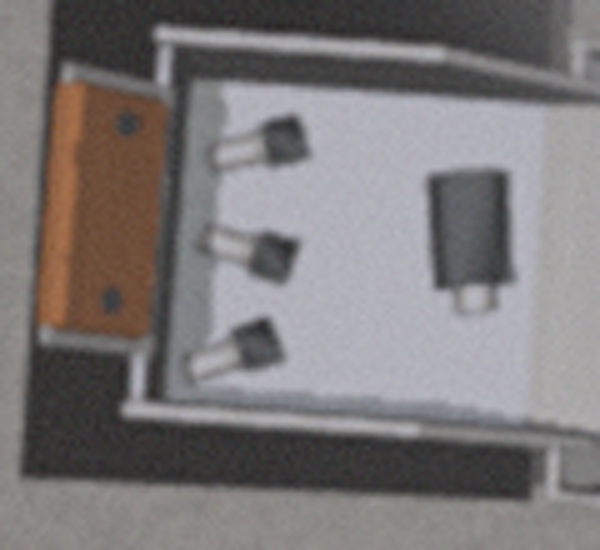

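The crop shows the dark steel key, nose towards −x world, at crop (470,235), and three bolts along the back wall. Next I'll refine the tab's face and the bin's pose.

```bash
python3 - <<'E'
from h import *
t=np.load('pics/top0.png.npz');s_=np.load('pics/side0.png.npz')
for n,z,box in(('top',t,(255,273,230,284)),('side',s_,(248,300,176,214))):
    im,d=z['im'],z['d'];W=cloud(n,d);hsv=cv2.cvtColor(im,cv2.COLOR_RGB2HSV)
    m=np.zeros((480,640),np.uint8);m[box[2]:box[3],box[0]:box[1]]=1
    m&=((hsv[...,1]>110)&(hsv[...,0]<16)&(W[...,2]>.19)).astype(np.uint8)
    m=cv2.erode(m,np.ones((3,3)))>0
    P=W[m]
    for _ in range(3):
        c=P.mean(0);vt=np.linalg.svd(P-c)[2] if len(P)<3000 else None; nn=vt[2];P=P[abs((P-c)@nn)<.003]
    print(n,len(P),c.round(4),'n',nn.round(3),'long',vt[0].round(3),[np.percentile((P-c)@v,[0,100]).round(4) for v in vt[:2]])
    # bin floor y extents & walls
    if n=='top':
        for u0,u1,v0,v1,nm in((280,350,222,226,'wall+x'),(272,330,296,302,'wall-x')): pass
        M=(abs(W[...,2]-.197)<.006);M[:,:262]=0;M[:,360:]=0;M[:200]=0;M[320:]=0
        Q=W[M];
        for side,sel in(('hiX',Q[:,0]>.55),('loX',Q[:,0]<.445)):
            q=Q[sel];p=np.polyfit(q[:,1],q[:,0],1);print(side,len(q),p.round(4),q[:,1].min().round(4),q[:,1].max().round(4))
        q=Q[(Q[:,0]>.45)&(Q[:,0]<.54)];print('back',len(q),np.percentile(q[:,1],[0,10,50,90,100]).round(4))
E
```

```text
top 385 [0.5019 0.0917 0.2302] n [-0.044 -0.838  0.545] long [-0.977 -0.076 -0.197] [array([-0.042 ,  0.0454]), array([-0.0263,  0.021 ])]
hiX 272 [0.0183 0.5644] -0.0356 0.081
loX 235 [0.0792 0.4256] -0.03 0.0883
back 66 [0.0742 0.075  0.0771 0.0798 0.083 ]
side 672 [0.4977 0.093  0.2279] n [-0.046 -0.827  0.56 ] long [-0.998  0.057  0.002] [array([-0.041 ,  0.0392]), array([-0.0223,  0.0222])]
```

```bash
cat >> h.py <<'E'
from scipy.spatial.transform import Rotation as Ro
yaw=np.deg2rad(86.9); bx=np.array([np.cos(yaw),np.sin(yaw),0]); by=np.array([-bx[1],bx[0],0]); ez=np.array([0,0,1.])
def rot(th,lean=34):  # tool orientation gripping tab with bin tipped th deg
    a=np.deg2rad(lean-th); z=-(np.sin(a)*bx+np.cos(a)*ez); y=np.cos(a)*bx-np.sin(a)*ez
    return Ro.from_matrix(np.c_[np.cross(y,z),y,z])
def togo(p,R,n):
    s=ctrl.observe(); R0=Ro.from_rotvec(s['tcp_rot']); dp=(np.array(p)-s['eef_pos'])
    print('t',s['time'].round(2),'dp mm',(dp*1e3).round(1),'rows',n,'dpos',(dp/.02/n).round(3),'drot',((R*R0.inv()).as_rotvec()/(np.pi/2)/n).round(4),'q',np.round(s['qpos'],2),'F',np.round(s['wrist_force'],1),'T',np.round(s['ft_torque'],2),'op',s['opening'].round(4))
E
python3 -c "
from h import *
togo([.502,.139,.286],rot(0),27)"
```

```text
Traceback (most recent call last):
  File "h.py", line 21, in togo
    print('t',s['time'].round(2),'dp mm',(dp*1e3).round(1),'rows',n,'dpos',(dp/.02/n).round(3),'drot',((R*R0.inv()).as_rotvec()/(np.pi/2)/n).round(4),'q',np.round(s['qpos'],2),'F',np.round(s['wrist_force'],1),'T',np.round(s['ft_torque'],2),'op',s['opening'].round(4))
              ^^^^^^^^^^^^^^^
AttributeError: 'float' object has no attribute 'round'
```

```bash
sed -i "s/s\['time'\].round(2)/np.round(s['time'],2)/; s/s\['opening'\].round(4)/np.round(s['opening'],4)/" h.py
python3 -c "
from h import *
togo([.502,.139,.286],rot(0),27)"
```

```text
t 0.1 dp mm [ 386.7 -347.2   44.1] rows 27 dpos [ 0.716 -0.643  0.082] drot [-0.0138  0.002   0.0041] q [ 1.34  0.21 -0.03  1.32 -0.    1.57] F [-0.3 -0.3 -0.2] T [-0.03 -0.01 -0.02] op 0.0855
```

>>> arm_command:
  deltas:
    - {"delta_pos":[0.72,-0.64,0.08],"delta_rot":[-0.014,0.002,0.004],"hand":-0.2}
    - {"delta_pos":[0.72,-0.64,0.08],"delta_rot":[-0.014,0.002,0.004],"hand":-0.2}
    - {"delta_pos":[0.72,-0.64,0.08],"delta_rot":[-0.014,0.002,0.004],"hand":-0.2}
    - {"delta_pos":[0.72,-0.64,0.08],"delta_rot":[-0.014,0.002,0.004],"hand":-0.2}
    - {"delta_pos":[0.72,-0.64,0.08],"delta_rot":[-0.014,0.002,0.004],"hand":-0.2}
    - {"delta_pos":[0.72,-0.64,0.08],"delta_rot":[-0.014,0.002,0.004],"hand":-0.2}
    - {"delta_pos":[0.72,-0.64,0.08],"delta_rot":[-0.014,0.002,0.004],"hand":-0.2}
    - {"delta_pos":[0.72,-0.64,0.08],"delta_rot":[-0.014,0.002,0.004],"hand":-0.2}
    - {"delta_pos":[0.72,-0.64,0.08],"delta_rot":[-0.014,0.002,0.004],"hand":-0.2}
    - {"delta_pos":[0.72,-0.64,0.08],"delta_rot":[-0.014,0.002,0.004],"hand":-0.2}
    - {"delta_pos":[0.72,-0.64,0.08],"delta_rot":[-0.014,0.002,0.004],"hand":-0.2}
    - {"delta_pos":[0.72,-0.64,0.08],"delta_rot":[-0.014,0.002,0.004],"hand":-0.2}
  grip_force: 60

```text
time: 1.1
eef_pos: [0.2887, 0.3321, 0.2614]
tcp_rot: [-0.243, -3.097, 0.419]
wrist_force: [1.1, 0.4, 0.5]
opening: 0.0512
grasp_force: 0.0
```

>>> arm_command:
  deltas:
    - {"delta_pos":[0.72,-0.64,0.08],"delta_rot":[-0.014,0.002,0.004],"hand":-0.2}
    - {"delta_pos":[0.72,-0.64,0.08],"delta_rot":[-0.014,0.002,0.004],"hand":-0.2}
    - {"delta_pos":[0.72,-0.64,0.08],"delta_rot":[-0.014,0.002,0.004],"hand":-0.2}
    - {"delta_pos":[0.72,-0.64,0.08],"delta_rot":[-0.014,0.002,0.004],"hand":-0.2}
    - {"delta_pos":[0.72,-0.64,0.08],"delta_rot":[-0.014,0.002,0.004],"hand":-0.2}
    - {"delta_pos":[0.72,-0.64,0.08],"delta_rot":[-0.014,0.002,0.004],"hand":-0.2}
    - {"delta_pos":[0.72,-0.64,0.08],"delta_rot":[-0.014,0.002,0.004],"hand":-0.2}
    - {"delta_pos":[0.72,-0.64,0.08],"delta_rot":[-0.014,0.002,0.004],"hand":-0.2}
    - {"delta_pos":[0.72,-0.64,0.08],"delta_rot":[-0.014,0.002,0.004],"hand":-0.2}
    - {"delta_pos":[0.72,-0.64,0.08],"delta_rot":[-0.014,0.002,0.004],"hand":-0.2}
    - {"delta_pos":[0.72,-0.64,0.08],"delta_rot":[-0.014,0.002,0.004],"hand":-0.2}
    - {"delta_pos":[0.72,-0.64,0.08],"delta_rot":[-0.014,0.002,0.004],"hand":-0.2}

```text
time: 2.1
eef_pos: [0.4615, 0.1786, 0.2805]
tcp_rot: [-0.117, -3.014, 0.825]
wrist_force: [-0.9, 0.7, -0.5]
opening: 0.0516
grasp_force: 0.0
```

```bash
python3 -c "
from h import *
togo([.502,.139,.286],rot(0),4)"
```

```text
t 2.1 dp mm [ 40.5 -39.6   5.5] rows 4 dpos [ 0.506 -0.495  0.069] drot [-0.0094  0.0016  0.0035] q [ 0.62  0.49  0.32  1.76 -0.41  0.77] F [-0.9  0.7 -0.5] T [ 0.45 -0.06  0.01] op 0.0516
```

>>> arm_command:
  deltas:
    - {"delta_pos":[0.5,-0.5,0.07],"delta_rot":[-0.01,0.002,0.004],"hand":-0.2}
    - {"delta_pos":[0.5,-0.5,0.07],"delta_rot":[-0.01,0.002,0.004],"hand":-0.2}
    - {"delta_pos":[0.5,-0.5,0.07],"delta_rot":[-0.01,0.002,0.004],"hand":-0.2}
    - {"delta_pos":[0.5,-0.5,0.07],"delta_rot":[-0.01,0.002,0.004],"hand":-0.2}
    - {"hand":-0.2}
    - {"hand":-0.2}

```text
invalid input
```

```bash
python3 - <<'E'
from h import *
togo([.4995,.0943,.2197],rot(0),6)
im,d=snap('side','s1.png');c=cv2.resize(im[80:280,180:400,::-1],None,fx=3,fy=3);cv2.imwrite('pics/s1c.png',c)
E
```

```text
t 2.1 dp mm [ 38.  -84.3 -60.8] rows 6 dpos [ 0.316 -0.702 -0.507] drot [-0.0062  0.0011  0.0023] q [ 0.62  0.49  0.32  1.76 -0.41  0.77] F [-0.9  0.7 -0.5] T [ 0.45 -0.06  0.01] op 0.0516
```

View pics/s1c.png

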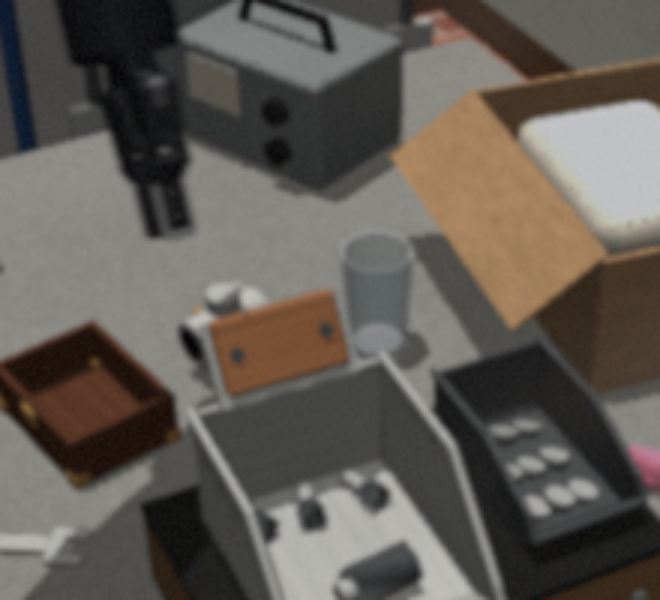

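The move was refused because every row needs all three fields. The picture shows the hand still short of the tab, which is at crop (280,340). I'll send it again.

>>> arm_command:
  deltas:
    - {"delta_pos":[0.5,-0.5,0.07],"delta_rot":[-0.01,0.002,0.004],"hand":-0.2}
    - {"delta_pos":[0.5,-0.5,0.07],"delta_rot":[-0.01,0.002,0.004],"hand":-0.2}
    - {"delta_pos":[0.5,-0.5,0.07],"delta_rot":[-0.01,0.002,0.004],"hand":-0.2}
    - {"delta_pos":[0.5,-0.5,0.07],"delta_rot":[-0.01,0.002,0.004],"hand":-0.2}
    - {"delta_pos":[0,0,0],"delta_rot":[0,0,0],"hand":-0.2}
    - {"delta_pos":[0,0,0],"delta_rot":[0,0,0],"hand":-0.2}

```text
time: 2.65
eef_pos: [0.5013, 0.1388, 0.2861]
tcp_rot: [-0.077, -2.986, 0.918]
wrist_force: [-0.0, 0.6, -0.8]
opening: 0.0514
grasp_force: 0.0
```

```bash
python3 - <<'E'
from h import *
togo([.4995,.0943,.2197],rot(0),8)
E
```

```text
t 2.65 dp mm [ -1.8 -44.5 -66.4] rows 8 dpos [-0.011 -0.278 -0.415] drot [ 0.0002 -0.0002 -0.0002] q [ 0.55  0.54  0.39  1.79 -0.48  0.69] F [-0.   0.6 -0.8] T [ 0.51 -0.03 -0.01] op 0.0514
```

>>> arm_command:
  deltas:
    - {"delta_pos":[-0.01,-0.28,-0.415],"delta_rot":[0,0,0],"hand":-0.2}
    - {"delta_pos":[-0.01,-0.28,-0.415],"delta_rot":[0,0,0],"hand":-0.2}
    - {"delta_pos":[-0.01,-0.28,-0.415],"delta_rot":[0,0,0],"hand":-0.2}
    - {"delta_pos":[-0.01,-0.28,-0.415],"delta_rot":[0,0,0],"hand":-0.2}
    - {"delta_pos":[-0.01,-0.28,-0.415],"delta_rot":[0,0,0],"hand":-0.2}
    - {"delta_pos":[-0.01,-0.28,-0.415],"delta_rot":[0,0,0],"hand":-0.2}
    - {"delta_pos":[-0.01,-0.28,-0.415],"delta_rot":[0,0,0],"hand":-0.2}
    - {"delta_pos":[-0.01,-0.28,-0.415],"delta_rot":[0,0,0],"hand":-0.2}
    - {"delta_pos":[0,0,0],"delta_rot":[0,0,0],"hand":0}
    - {"delta_pos":[0,0,0],"delta_rot":[0,0,0],"hand":0.3}
    - {"delta_pos":[0,0,0],"delta_rot":[0,0,0],"hand":0.5}

```text
time: 3.57
eef_pos: [0.4994, 0.095, 0.2205]
tcp_rot: [-0.075, -2.987, 0.917]
wrist_force: [0.6, -0.1, 0.2]
opening: 0.0218
grasp_force: 0.0
```

```bash
python3 - <<'E'
from h import *
togo([.4995,.0943,.2197],rot(0),1)
im,d=snap('side');c=cv2.resize(im[130:280,220:400,::-1],None,fx=4,fy=4);cv2.imwrite('pics/s2c.png',c)
E
```

```text
t 3.57 dp mm [ 0.1 -0.7 -0.8] rows 1 dpos [ 0.006 -0.033 -0.038] drot [ 0.0014 -0.0008 -0.0021] q [ 0.48  0.48  0.14  1.56 -0.5   0.62] F [ 0.6 -0.1  0.2] T [ 0.49 -0.04 -0.06] op 0.0218
```

View pics/s2c.png

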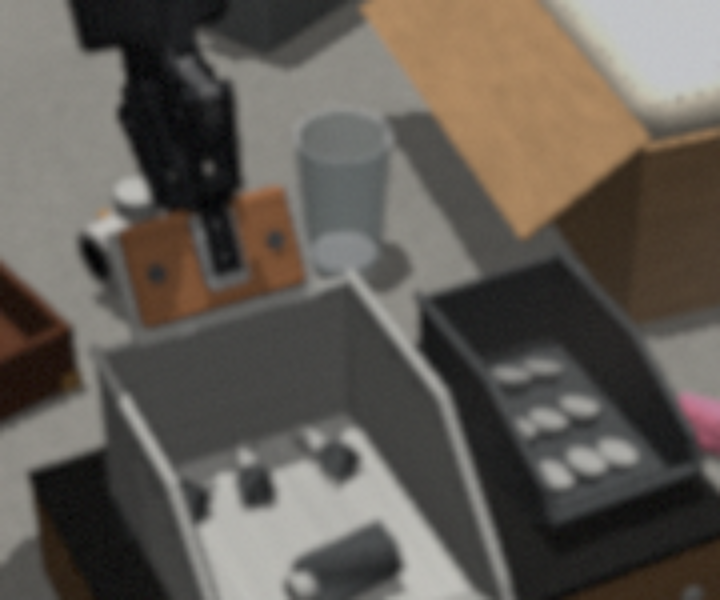

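The finger is centred on the tab at crop (220,255), with no contact yet at 21.8 mm opening. I'll close now.

>>> arm_command:
  deltas:
    - {"delta_pos":[0,0,0],"delta_rot":[0,0,0],"hand":0.6}
    - {"delta_pos":[0,0,0],"delta_rot":[0,0,0],"hand":0.65}
    - {"delta_pos":[0,0,0],"delta_rot":[0,0,0],"hand":0.7}
    - {"delta_pos":[0,0,0],"delta_rot":[0,0,0],"hand":1}
    - {"delta_pos":[0,0,0],"delta_rot":[0,0,0],"hand":1}
  grip_force: 70

```text
time: 4.03
eef_pos: [0.4996, 0.0958, 0.2198]
tcp_rot: [-0.076, -2.988, 0.914]
wrist_force: [-0.1, 8.4, -2.4]
opening: 0.0135
grasp_force: 68.0
```

```bash
python3 - <<'E'
from h import *
s=ctrl.observe(); togo(s['eef_pos'],rot(0),1)
p=np.array(s['eef_pos']); R0=Ro.from_rotvec(s['tcp_rot'])
g=p-.008*R0.as_matrix()[:,2]; print('grasp pt',g.round(4))
for ey in(-.067,-.071):
  o=np.array([0,ey,.080]);o[0]=p[0]+(ey-p[1])*bx[0]/bx[1]
  th=0
  for st in [24,24,24]:
    a=[];
    for k in range(1,9):
        A=Ro.from_rotvec(-by*np.deg2rad(th+st*(k-1)/8)).apply(p-o);B=Ro.from_rotvec(-by*np.deg2rad(th+st*k/8)).apply(p-o)
        a.append(((B-A)/.02).round(3).tolist())
    th+=st; print(ey,th,a,'end',(o+B).round(4))
print('rot/row 3deg',(-by*3/90).round(4))
E
```

```text
t 4.03 dp mm [0. 0. 0.] rows 1 dpos [0. 0. 0.] drot [ 0.0002 -0.0006 -0.002 ] q [ 0.48  0.49  0.14  1.56 -0.5   0.62] F [-0.1  8.4 -2.4] T [ 2.27 -0.24 -0.3 ] op 0.0135
grasp pt [0.4998 0.1002 0.2265]
-0.067 24 [[-0.02, -0.377, 0.417], [-0.022, -0.398, 0.397], [-0.023, -0.418, 0.375], [-0.024, -0.437, 0.353], [-0.025, -0.455, 0.329], [-0.026, -0.471, 0.305], [-0.026, -0.487, 0.28], [-0.027, -0.501, 0.254]] end [0.4957 0.0249 0.274 ]
-0.067 48 [[-0.028, -0.513, 0.228], [-0.028, -0.525, 0.2], [-0.029, -0.534, 0.173], [-0.029, -0.543, 0.144], [-0.03, -0.549, 0.116], [-0.03, -0.555, 0.087], [-0.03, -0.558, 0.058], [-0.03, -0.561, 0.028]] end [ 0.491  -0.0619  0.2947]
-0.067 72 [[-0.03, -0.561, -0.001], [-0.03, -0.561, -0.031], [-0.03, -0.558, -0.06], [-0.03, -0.554, -0.089], [-0.03, -0.549, -0.118], [-0.029, -0.542, -0.147], [-0.029, -0.534, -0.175], [-0.028, -0.524, -0.203]] end [ 0.4863 -0.1495  0.2782]
-0.071 24 [[-0.02, -0.377, 0.427], [-0.022, -0.399, 0.407], [-0.023, -0.419, 0.386], [-0.024, -0.439, 0.363], [-0.025, -0.457, 0.34], [-0.026, -0.474, 0.315], [-0.027, -0.49, 0.29], [-0.027, -0.505, 0.264]] end [0.4957 0.0246 0.2757]
-0.071 48 [[-0.028, -0.518, 0.237], [-0.029, -0.53, 0.21], [-0.029, -0.54, 0.181], [-0.03, -0.548, 0.153], [-0.03, -0.556, 0.124], [-0.03, -0.561, 0.095], [-0.031, -0.566, 0.065], [-0.031, -0.568, 0.035]] end [ 0.491  -0.0632  0.2977]
-0.071 72 [[-0.031, -0.569, 0.006], [-0.031, -0.569, -0.024], [-0.031, -0.567, -0.054], [-0.031, -0.563, -0.084], [-0.03, -0.558, -0.113], [-0.03, -0.551, -0.142], [-0.029, -0.543, -0.171], [-0.029, -0.534, -0.199]] end [ 0.4861 -0.1523  0.282 ]
rot/row 3deg [ 0.0333 -0.0018 -0.    ]
```

>>> arm_command:
  deltas:
    - {"delta_pos":[-0.02,-0.377,0.417],"delta_rot":[0.0333,-0.0018,0],"hand":1}
    - {"delta_pos":[-0.022,-0.398,0.397],"delta_rot":[0.0333,-0.0018,0],"hand":1}
    - {"delta_pos":[-0.023,-0.418,0.375],"delta_rot":[0.0333,-0.0018,0],"hand":1}
    - {"delta_pos":[-0.024,-0.437,0.353],"delta_rot":[0.0333,-0.0018,0],"hand":1}
  grip_force: 90

```text
time: 4.37
eef_pos: [0.4975, 0.0624, 0.2507]
tcp_rot: [-0.076, -3.073, 0.596]
wrist_force: [1.1, -0.2, -15.1]
opening: 0.0133
grasp_force: 88.2
```

```bash
python3 - <<'E'
from h import *
togo([.4979,.0631,.2506],rot(12),1)
E
```

```text
t 4.37 dp mm [ 0.4  0.7 -0.1] rows 1 dpos [ 0.022  0.033 -0.007] drot [-0.0007 -0.0008 -0.0027] q [ 0.34  0.33  0.08  1.48 -0.35  0.41] F [  1.1  -0.2 -15.1] T [ 1.49 -0.83  0.26] op 0.0133
```

>>> arm_command:
  deltas:
    - {"delta_pos":[-0.025,-0.455,0.329],"delta_rot":[0.0333,-0.0018,0],"hand":1}
    - {"delta_pos":[-0.026,-0.471,0.305],"delta_rot":[0.0333,-0.0018,0],"hand":1}
    - {"delta_pos":[-0.026,-0.487,0.28],"delta_rot":[0.0333,-0.0018,0],"hand":1}
    - {"delta_pos":[-0.027,-0.5,0.254],"delta_rot":[0.0333,-0.0018,0],"hand":1}
    - {"delta_pos":[0,0,0],"delta_rot":[0,0,0],"hand":1}
    - {"delta_pos":[0,0,0],"delta_rot":[0,0,0],"hand":1}

```text
time: 4.87
eef_pos: [0.4948, 0.023, 0.2734]
tcp_rot: [-0.082, -3.121, 0.277]
wrist_force: [-0.5, -0.2, -16.4]
opening: 0.0133
grasp_force: 90.4
```

```bash
python3 - <<'E'
from h import *
togo([.4957,.0249,.274],rot(24),1)
im,d=snap('side');c=cv2.resize(im[130:350,200:430,::-1],None,fx=2.6,fy=2.6);cv2.imwrite('pics/s3c.png',c)
E
```

```text
t 4.87 dp mm [0.9 1.9 0.6] rows 1 dpos [0.045 0.096 0.029] drot [ 0.0015 -0.0014 -0.0009] q [ 0.15  0.23  0.05  1.43 -0.17  0.21] F [ -0.5  -0.2 -16.4] T [1.4  0.1  0.05] op 0.0133
```

View pics/s3c.png

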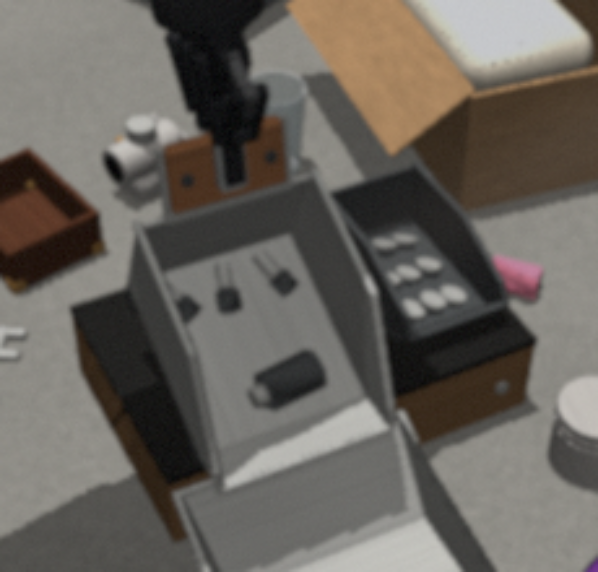

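>>> arm_command:
  deltas:
    - {"delta_pos":[-0.028,-0.513,0.228],"delta_rot":[0.0333,-0.0018,0],"hand":1}
    - {"delta_pos":[-0.028,-0.525,0.2],"delta_rot":[0.0333,-0.0018,0],"hand":1}
    - {"delta_pos":[-0.029,-0.534,0.173],"delta_rot":[0.0333,-0.0018,0],"hand":1}
    - {"delta_pos":[-0.029,-0.543,0.144],"delta_rot":[0.0333,-0.0018,0],"hand":1}
    - {"delta_pos":[0,0,0],"delta_rot":[0,0,0],"hand":1}

```text
time: 5.33
eef_pos: [0.4927, -0.0202, 0.2883]
tcp_rot: [-0.082, -3.139, -0.052]
wrist_force: [-0.1, -2.1, -21.9]
opening: 0.0127
grasp_force: 94.0
```

```bash
python3 - <<'E'
from h import *
togo([.4934,-.0174,.289],rot(36),1)
E
```

```text
t 5.33 dp mm [0.7 2.8 0.7] rows 1 dpos [0.034 0.142 0.036] drot [ 0.0009 -0.0012 -0.0013] q [-0.06  0.2   0.06  1.44  0.03 -0.01] F [ -0.1  -2.1 -21.9] T [-0.64  1.17  0.24] op 0.0127
```

>>> arm_command:
  deltas:
    - {"delta_pos":[0,0,-0.1],"delta_rot":[0,0,0],"hand":1}
    - {"delta_pos":[0,0,0],"delta_rot":[0,0,0],"hand":1}

```text
time: 5.5
eef_pos: [0.4929, -0.0186, 0.286]
tcp_rot: [-0.079, -3.139, -0.047]
wrist_force: [-1.6, -2.7, -14.4]
opening: 0.013
grasp_force: 105.7
```

>>> arm_command:
  deltas:
    - {"delta_pos":[0,0,-0.1],"delta_rot":[0,0,0],"hand":1}
    - {"delta_pos":[0,0,0],"delta_rot":[0,0,0],"hand":1}

```text
time: 5.67
eef_pos: [0.4932, -0.0184, 0.2847]
tcp_rot: [0.078, 3.139, 0.048]
wrist_force: [-1.0, -4.7, -10.9]
opening: 0.0133
grasp_force: 106.6
```

>>> arm_command:
  deltas:
    - {"delta_pos":[-0.029,-0.54,0.1],"delta_rot":[0.0333,-0.0018,0],"hand":1}
    - {"delta_pos":[-0.029,-0.547,0.073],"delta_rot":[0.0333,-0.0018,0],"hand":1}
    - {"delta_pos":[-0.029,-0.55,0.045],"delta_rot":[0.0333,-0.0018,0],"hand":1}
    - {"delta_pos":[-0.029,-0.552,0.016],"delta_rot":[0.0333,-0.0018,0],"hand":1}
    - {"delta_pos":[0,0,0],"delta_rot":[0,0,0],"hand":1}

```text
time: 6.08
eef_pos: [0.4907, -0.0646, 0.2891]
tcp_rot: [0.082, 3.111, 0.38]
wrist_force: [0.4, -3.0, -14.5]
opening: 0.0127
grasp_force: 95.7
```

```bash
python3 - <<'E'
from h import *
togo([.4908,-.0621,.2895],rot(48),1)
E
```

```text
t 6.08 dp mm [0.1 2.5 0.4] rows 1 dpos [0.003 0.125 0.022] drot [ 0.0008 -0.     -0.0011] q [-0.28  0.24  0.09  1.48  0.24 -0.23] F [  0.4  -3.  -14.5] T [-2.55 -0.1  -0.03] op 0.0127
```

>>> arm_command:
  deltas:
    - {"delta_pos":[-0.02,-0.5,-0.06],"delta_rot":[0.0333,-0.0018,0],"hand":1}
    - {"delta_pos":[-0.029,-0.55,-0.09],"delta_rot":[0.0333,-0.0018,0],"hand":1}
    - {"delta_pos":[0,0,0],"delta_rot":[0,0,0],"hand":1}
    - {"delta_pos":[0,0,0],"delta_rot":[0,0,0],"hand":1}

```text
time: 6.42
eef_pos: [0.4908, -0.0849, 0.287]
tcp_rot: [0.079, 3.082, 0.536]
wrist_force: [0.3, -5.9, -5.6]
opening: 0.013
grasp_force: 97.1
```

```bash
python3 - <<'E'
from h import *
togo([.4896,-.0842,.289],rot(54),1)
im,d=snap('side','s4.png');c=cv2.resize(im[130:400,200:430,::-1],None,fx=2.2,fy=2.2);cv2.imwrite('pics/s4c.png',c)
E
```

```text
t 6.42 dp mm [-1.2  0.7  2. ] rows 1 dpos [-0.058  0.034  0.1  ] drot [ 0.003   0.0018 -0.0013] q [-0.37  0.28  0.12  1.52  0.33 -0.34] F [ 0.3 -5.9 -5.6] T [-3.35 -0.3  -0.23] op 0.013
```

View pics/s4c.png

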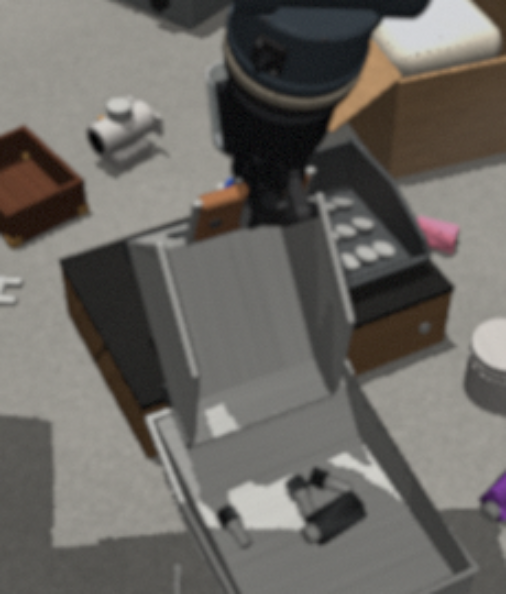

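All three bolts and the key are in the tray, at crop (235,525), (300,490), (330,480) and (335,515), and the bin is empty. I'll measure the bin tilt from its floor plane before lowering.

```bash
python3 - <<'E'
from h import *
z=np.load('pics/s4.png.npz');W=cloud('side',z['d'])
# crop (x,y)-> px 200+x/2.2,130+y/2.2
u0,u1,v0,v1=285,332,245,300
P=W[v0:v1,u0:u1].reshape(-1,3);P=P[np.isfinite(P[:,0])]
for _ in range(5):
    c=P.mean(0);n=np.linalg.svd(P-c,full_matrices=False)[2][2];n*=-np.sign(n[1]);P=P[abs((P-c)@n)<.004]
th=np.degrees(np.arctan2(-(n@bx),n[2]));print('n',n.round(3),'tilt',th,len(P),c.round(4),'lat',n@by)
for ey in(-.064,-.066,-.070,-.074):
    o=np.array([.49,ey,.08]);print(ey,'dist below floor',((c-o)@n).round(4))
r=np.deg2rad(th);ax=np.cos(r)*bx+np.sin(r)*ez  # bin x dir
# fold row: points along central column
for v in range(290,335,4): 
    p=W[v,306]; print(v,'along',round(float((p-np.array([.49,-.066,.08]))@ax),4),'off',round(float((p-c)@n),4))
im,d=snap('side');W=cloud('side',d);g=cv2.cvtColor(im,cv2.COLOR_RGB2GRAY)
m=((g<75)&(W[...,2]>.006)&(W[...,2]<.05)&(W[...,1]<-.1)&(W[...,1]>-.31)&(W[...,0]>.4)&(W[...,0]<.58)).astype(np.uint8)
k,l,st,ce=cv2.connectedComponentsWithStats(m)
for i in range(1,k):
    if st[i,4]>15: print('dark',ce[i].round(0),st[i,4],W[l==i].mean(0).round(3),W[l==i].max(0).round(3))
togo([0,0,0],rot(0),1)
E
```

```text
n [ 0.078 -0.795  0.602] tilt 52.668414782968064 779 [ 0.5055 -0.0575  0.1363] lat -0.12090129188847251
-0.064 dist below floor 0.0299
-0.066 dist below floor 0.0283
-0.07 dist below floor 0.0252
-0.074 dist below floor 0.022
290 along 0.0211 off -0.0027
294 along 0.0136 off -0.0035
298 along 0.0067 off -0.0016
302 along -0.0006 off -0.0014
306 along -0.0086 off -0.0036
310 along -0.015 off 0.0001
314 along -0.0215 off 0.0029
318 along -0.0274 off 0.0079
322 along -0.0353 off 0.006
326 along -0.0417 off 0.0091
330 along -0.0609 off -0.027
334 along -0.0683 off -0.0261
dark [388. 355.] 645 [ 0.576 -0.231  0.029] [ 0.58  -0.132  0.05 ]
dark [340. 348.] 110 [ 0.508 -0.166  0.018] [ 0.527 -0.159  0.022]
dark [353. 364.] 347 [ 0.506 -0.215  0.028] [ 0.532 -0.187  0.035]
dark [302. 364.] 51 [ 0.426 -0.163  0.019] [ 0.434 -0.156  0.023]
t 6.52 dp mm [-490.8   84.3 -287.1] rows 1 dpos [-24.538   4.215 -14.354] drot [-0.5956  0.0332 -0.0029] q [-0.37  0.28  0.12  1.52  0.33 -0.34] F [-0.8 -7.  -5.9] T [-3.65 -0.31 -0.22] op 0.0131
```

The bin is seated: the floor plane gives a tilt of about 53° and an edge near the step top. I'll retrace the arc downward.

>>> arm_command:
  deltas:
    - {"delta_pos":[0.025,0.551,0.051],"delta_rot":[-0.0333,0.0018,0],"hand":1}
    - {"delta_pos":[0.025,0.553,0.022],"delta_rot":[-0.0333,0.0018,0],"hand":1}
    - {"delta_pos":[0.025,0.554,-0.007],"delta_rot":[-0.0333,0.0018,0],"hand":1}
    - {"delta_pos":[0.025,0.552,-0.036],"delta_rot":[-0.0333,0.0018,0],"hand":1}
    - {"delta_pos":[0.025,0.55,-0.065],"delta_rot":[-0.0333,0.0018,0],"hand":1}
    - {"delta_pos":[0.025,0.546,-0.093],"delta_rot":[-0.0333,0.0018,0],"hand":1}
    - {"delta_pos":[0,0,0],"delta_rot":[0,0,0],"hand":1}

```text
time: 7.1
eef_pos: [0.4932, -0.0153, 0.2843]
tcp_rot: [0.074, 3.138, 0.044]
wrist_force: [-1.3, -8.9, -7.6]
opening: 0.0126
grasp_force: 98.2
```

```bash
python3 - <<'E'
from h import *
togo([.4940,-.0189,.2844],rot(36),1)
E
```

```text
t 7.1 dp mm [ 0.8 -3.6  0.1] rows 1 dpos [ 0.042 -0.182  0.007] drot [ 0.0045  0.0007 -0.0043] q [-0.05  0.2   0.05  1.42  0.03 -0.  ] F [-1.3 -8.9 -7.6] T [-3.75 -0.19 -0.37] op 0.0126
```

>>> arm_command:
  deltas:
    - {"delta_pos":[0.025,0.51,-0.122],"delta_rot":[-0.0333,0.0018,0],"hand":1}
    - {"delta_pos":[0.025,0.503,-0.15],"delta_rot":[-0.0333,0.0018,0],"hand":1}
    - {"delta_pos":[0.025,0.495,-0.178],"delta_rot":[-0.0333,0.0018,0],"hand":1}
    - {"delta_pos":[0.025,0.485,-0.205],"delta_rot":[-0.0333,0.0018,0],"hand":1}
    - {"delta_pos":[0.025,0.475,-0.231],"delta_rot":[-0.0333,0.0018,0],"hand":1}
    - {"delta_pos":[0.025,0.46,-0.257],"delta_rot":[-0.0333,0.0018,0],"hand":1}
    - {"delta_pos":[0,0,0],"delta_rot":[0,0,0],"hand":1}

```text
time: 7.68
eef_pos: [0.4959, 0.0437, 0.2601]
tcp_rot: [-0.074, -3.1, 0.441]
wrist_force: [0.6, -2.0, -6.1]
opening: 0.0128
grasp_force: 96.9
```

```bash
python3 - <<'E'
from h import *
togo([.497,.0437,.2615],rot(18),1)
E
```

```text
t 7.68 dp mm [1.1 0.  1.4] rows 1 dpos [0.055 0.001 0.071] drot [ 0.0022 -0.0017 -0.004 ] q [ 0.25  0.27  0.06  1.44 -0.27  0.31] F [ 0.6 -2.  -6.1] T [-1.13 -0.85 -0.06] op 0.0128
```

>>> arm_command:
  deltas:
    - {"delta_pos":[0.025,0.476,-0.27],"delta_rot":[-0.0333,0.0018,0],"hand":1}
    - {"delta_pos":[0.025,0.46,-0.295],"delta_rot":[-0.0333,0.0018,0],"hand":1}
    - {"delta_pos":[0.025,0.444,-0.32],"delta_rot":[-0.0333,0.0018,0],"hand":1}
    - {"delta_pos":[0.025,0.426,-0.345],"delta_rot":[-0.0333,0.0018,0],"hand":1}
    - {"delta_pos":[0,0,0],"delta_rot":[0,0,0],"hand":1}

```text
time: 8.1
eef_pos: [0.4976, 0.0798, 0.2345]
tcp_rot: [-0.072, -3.03, 0.76]
wrist_force: [1.1, 0.9, -5.7]
opening: 0.0127
grasp_force: 97.0
```

```bash
python3 - <<'E'
from h import *
togo([.4996,.0958,.2198],rot(0),4)
E
```

```text
t 8.1 dp mm [  2.   16.  -14.7] rows 4 dpos [ 0.025  0.2   -0.183] drot [-0.0162  0.     -0.0008] q [ 0.42  0.4   0.11  1.51 -0.43  0.52] F [ 1.1  0.9 -5.7] T [ 0.33 -0.89  0.06] op 0.0127
```

>>> arm_command:
  deltas:
    - {"delta_pos":[0.02,0.2,-0.18],"delta_rot":[-0.016,0,0],"hand":1}
    - {"delta_pos":[0.02,0.2,-0.18],"delta_rot":[-0.016,0,0],"hand":1}
    - {"delta_pos":[0.02,0.2,-0.18],"delta_rot":[-0.016,0,0],"hand":1}
    - {"delta_pos":[0,0,0],"delta_rot":[0,0,0],"hand":1}

```text
time: 8.43
eef_pos: [0.4986, 0.0905, 0.2243]
tcp_rot: [-0.076, -3.001, 0.875]
wrist_force: [-1.3, 0.3, -9.6]
opening: 0.0126
grasp_force: 96.7
```

```bash
python3 - <<'E'
from h import *
togo([.4996,.0958,.2198],rot(0),1)
E
```

```text
t 8.43 dp mm [ 1.   5.3 -4.5] rows 1 dpos [ 0.048  0.263 -0.224] drot [-0.0165  0.0008 -0.002 ] q [ 0.46  0.46  0.13  1.55 -0.49  0.59] F [-1.3  0.3 -9.6] T [ 1.93 -0.14 -0.29] op 0.0126
```

>>> arm_command:
  deltas:
    - {"delta_pos":[0.02,0.13,-0.12],"delta_rot":[-0.008,0,0],"hand":1}
    - {"delta_pos":[0.02,0.13,-0.12],"delta_rot":[-0.008,0,0],"hand":1}
    - {"delta_pos":[0,0,0],"delta_rot":[0,0,0],"hand":1}

```text
time: 8.68
eef_pos: [0.4995, 0.0946, 0.221]
tcp_rot: [-0.077, -2.992, 0.916]
wrist_force: [-5.0, -2.3, -5.0]
opening: 0.013
grasp_force: 97.4
```

```bash
python3 - <<'E'
from h import *
togo([.4996,.0958,.2198],rot(0),1)
E
```

```text
t 8.68 dp mm [ 0.1  1.2 -1.2] rows 1 dpos [ 0.006  0.058 -0.061] drot [ 0.0004  0.0018 -0.0021] q [ 0.48  0.48  0.14  1.56 -0.5   0.62] F [-5.  -2.3 -5. ] T [ 1.01  0.55 -0.82] op 0.013
```

>>> arm_command:
  deltas:
    - {"delta_pos":[0.0,0.0,-0.08],"delta_rot":[0,0,0],"hand":1}
    - {"delta_pos":[0,0,0],"delta_rot":[0,0,0],"hand":1}

```text
time: 8.85
eef_pos: [0.4995, 0.0944, 0.2209]
tcp_rot: [-0.078, -2.993, 0.914]
wrist_force: [-12.0, 1.1, 15.0]
opening: 0.0126
grasp_force: 99.7
```

>>> arm_command:
  deltas:
    - {"delta_pos":[0.0,0.0,-0.05],"delta_rot":[0,0,0],"hand":1}
    - {"delta_pos":[0,0,0],"delta_rot":[0,0,0],"hand":1}

```text
time: 9.02
eef_pos: [0.4994, 0.0944, 0.2208]
tcp_rot: [-0.078, -2.994, 0.914]
wrist_force: [-17.7, 3.1, 28.1]
opening: 0.0133
grasp_force: 101.5
```

```bash
python3 - <<'E'
from h import *
togo([.4996,.0958,.2198],rot(0),1)
im,d=snap('side','s5.png');W=cloud('side',d)
m=np.zeros((480,640),bool);m[235:300,270:335]=1
P=W[m&(abs(W[...,2]-.107)<.015)]
for _ in range(5):
    c=P.mean(0);n=np.linalg.svd(P-c,full_matrices=False)[2][2];n*=np.sign(n[2]);P=P[abs((P-c)@n)<.004]
print('floor',len(P),c.round(4),n.round(3))
E
```

```text
t 9.02 dp mm [ 0.2  1.4 -1. ] rows 1 dpos [ 0.012  0.072 -0.052] drot [-0.0004  0.0031 -0.0023] q [ 0.48  0.48  0.14  1.55 -0.5   0.62] F [-17.7   3.1  28.1] T [-1.2   2.75 -2.22] op 0.0133
floor 2736 [ 0.5007 -0.0024  0.1081] [0.011 0.009 1.   ]
```

>>> arm_command:
  deltas:
    - {"delta_pos":[-0.06,0.0,0.08],"delta_rot":[0,0,0],"hand":1}
    - {"delta_pos":[0,0,0],"delta_rot":[0,0,0],"hand":1}

```text
time: 9.23
eef_pos: [0.4987, 0.0947, 0.2209]
tcp_rot: [-0.079, -2.994, 0.913]
wrist_force: [-7.5, 2.9, 7.8]
opening: 0.0131
grasp_force: 98.8
```

>>> arm_command:
  deltas:
    - {"delta_pos":[0,0,0],"delta_rot":[0,0,0],"hand":0.5}
    - {"delta_pos":[0,0,0],"delta_rot":[0,0,0],"hand":0.2}
    - {"delta_pos":[0,0,0],"delta_rot":[0,0,0],"hand":0}
    - {"delta_pos":[0,0,0],"delta_rot":[0,0,0],"hand":0}
  grip_force: 60

```text
time: 9.57
eef_pos: [0.4989, 0.0945, 0.2202]
tcp_rot: [-0.078, -2.994, 0.913]
wrist_force: [-1.0, -0.8, 0.0]
opening: 0.043
grasp_force: 0.0
```

```bash
python3 - <<'E'
from h import *
togo([.501,.128,.275],rot(0),8)
E
```

```text
t 9.57 dp mm [ 2.1 33.5 54.8] rows 8 dpos [0.013 0.209 0.343] drot [-0.0001  0.0003 -0.0003] q [ 0.48  0.48  0.13  1.55 -0.5   0.62] F [-1.  -0.8  0. ] T [ 0.5  -0.06 -0.06] op 0.043
```

>>> arm_command:
  deltas:
    - {"delta_pos":[0.013,0.28,0.415],"delta_rot":[0,0,0],"hand":0}
    - {"delta_pos":[0.013,0.28,0.415],"delta_rot":[0,0,0],"hand":0}
    - {"delta_pos":[0.013,0.28,0.415],"delta_rot":[0,0,0],"hand":0}
    - {"delta_pos":[0.013,0.28,0.415],"delta_rot":[0,0,0],"hand":0}
    - {"delta_pos":[0.013,0.28,0.415],"delta_rot":[0,0,0],"hand":0}
    - {"delta_pos":[0.013,0.28,0.415],"delta_rot":[0,0,0],"hand":0}
    - {"delta_pos":[0.013,0.28,0.415],"delta_rot":[0,0,0],"hand":0}
    - {"delta_pos":[0.013,0.28,0.415],"delta_rot":[0,0,0],"hand":0}

```text
time: 10.23
eef_pos: [0.5009, 0.1396, 0.2869]
tcp_rot: [-0.078, -2.994, 0.913]
wrist_force: [-0.1, 0.4, 0.3]
opening: 0.0427
grasp_force: 0.0
```

```bash
python3 - <<'E'
from h import *
im,d=snap('side','s6.png');im2,d2=snap('top','t6.png')
a=cv2.resize(im[290:430,270:420,::-1],None,fx=2.6,fy=2.6,interpolation=cv2.INTER_CUBIC)
b=cv2.resize(im2[220:325,240:470,::-1],None,fx=1.7,fy=2.6)
b=cv2.resize(im2[215:330,330:470,::-1],(390,364),interpolation=cv2.INTER_CUBIC)
cv2.imwrite('pics/both.png',np.hstack([a,b]))
W=cloud('top',d2);m=np.zeros((480,640),bool);m[228:318,355:465]=1
m&=(W[...,2]>.012)&(W[...,0]>.40)&(W[...,0]<.57)&(W[...,1]>-.305)&(W[...,1]<-.15)
k,l,st,ce=cv2.connectedComponentsWithStats(m.astype(np.uint8))
for i in range(1,k):
    if st[i,4]>12:
        P=W[l==i];r=cv2.minAreaRect(P[:,:2].astype(np.float32));print(ce[i].round(0),st[i,4],P.mean(0).round(4),'zmax',P[:,2].max().round(4),r)
# bin
M=(abs(W[...,2]-.197)<.006);M[:,:262]=0;M[:,360:]=0;M[:200]=0;M[320:]=0
Q=W[M]
for sel in(Q[:,0]>.55,Q[:,0]<.445):
    q=Q[sel];print(np.polyfit(q[:,1],q[:,0],1).round(4))
q=Q[(Q[:,0]>.45)&(Q[:,0]<.54)];print('back',np.median(q[:,1]) if len(q) else None)
print(ctrl.observe()['eef_pos'])
E
```

```text
[394. 262.] 234 [ 0.5111 -0.1737  0.0183] zmax 0.0288 ((0.5156651735305786, -0.17549198865890503), (0.05339696630835533, 0.03841768205165863), 3.5274293422698975)
[412. 264.] 352 [ 0.5059 -0.2115  0.0287] zmax 0.0376 ((0.5046089291572571, -0.2137003391981125), (0.05617699399590492, 0.03303764760494232), 7.482819557189941)
[394. 299.] 116 [ 0.43   -0.1732  0.0184] zmax 0.0252 ((0.4320280849933624, -0.17574316263198853), (0.018172236159443855, 0.03933637589216232), 12.72054386138916)
[0.0455 0.5601]
[0.1081 0.4212]
back 0.0753268859656688
[0.50125258 0.14001463 0.28716221]
```

View pics/both.png

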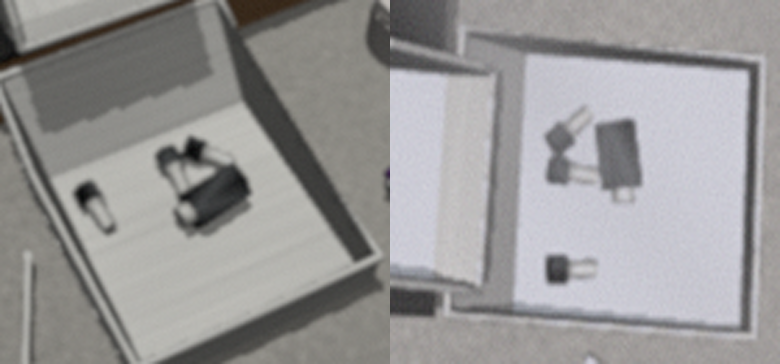

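The left panel is the side view and the right panel the top view. The key is at right-panel (620,155), nose down towards −x. Two bolts lie close on its +y side and the third is at (570,268). I'll grasp the key end to end, since both ends are clear.

```bash
cat >> h.py <<'E'
def down(yawdeg):
    a=np.deg2rad(yawdeg);y=np.array([np.cos(a),np.sin(a),0]);z=-ez
    return Ro.from_matrix(np.c_[np.cross(y,z),y,z])
E
python3 -c "
from h import *
togo([.505,-.214,.30],down(7.5),20)"
```

```text
t 10.33 dp mm [   3.7 -354.    12.8] rows 20 dpos [ 0.009 -0.885  0.032] drot [ 0.0151 -0.0137 -0.0428] q [ 0.55  0.53  0.38  1.78 -0.48  0.69] F [ 0.8 -0.2  0.8] T [ 0.49 -0.05  0.02] op 0.0426
```

>>> arm_command:
  deltas:
    - {"delta_pos":[0,0,0.9],"delta_rot":[0.015,-0.014,-0.043],"hand":0}
    - {"delta_pos":[0,0,0.9],"delta_rot":[0.015,-0.014,-0.043],"hand":0}
    - {"delta_pos":[0.01,-0.9,0.3],"delta_rot":[0.015,-0.014,-0.043],"hand":0}
    - {"delta_pos":[0.01,-0.9,0],"delta_rot":[0.015,-0.014,-0.043],"hand":0}
    - {"delta_pos":[0.01,-0.9,0],"delta_rot":[0.015,-0.014,-0.043],"hand":0}
    - {"delta_pos":[0.01,-0.9,0],"delta_rot":[0.015,-0.014,-0.043],"hand":0}
    - {"delta_pos":[0.01,-0.9,0],"delta_rot":[0.015,-0.014,-0.043],"hand":0}
    - {"delta_pos":[0.01,-0.9,0],"delta_rot":[0.015,-0.014,-0.043],"hand":0}
    - {"delta_pos":[0.01,-0.9,0],"delta_rot":[0.015,-0.014,-0.043],"hand":0}
    - {"delta_pos":[0.01,-0.9,0],"delta_rot":[0.015,-0.014,-0.043],"hand":0}
    - {"delta_pos":[0.01,-0.9,0],"delta_rot":[0.015,-0.014,-0.043],"hand":0}
    - {"delta_pos":[0.01,-0.9,0],"delta_rot":[0.015,-0.014,-0.043],"hand":0}

```text
time: 11.33
eef_pos: [0.5026, -0.0419, 0.328]
tcp_rot: [-1.366, -2.8, 0.396]
wrist_force: [0.3, 0.6, -0.4]
opening: 0.0427
grasp_force: 0.0
```

>>> arm_command:
  deltas:
    - {"delta_pos":[0.01,-0.9,0],"delta_rot":[0.015,-0.014,-0.043],"hand":0}
    - {"delta_pos":[0.01,-0.9,0],"delta_rot":[0.015,-0.014,-0.043],"hand":0}
    - {"delta_pos":[0.01,-0.9,0],"delta_rot":[0.015,-0.014,-0.043],"hand":0}
    - {"delta_pos":[0.01,-0.9,0],"delta_rot":[0.015,-0.014,-0.043],"hand":-0.5}
    - {"delta_pos":[0.01,-0.9,-0.5],"delta_rot":[0.015,-0.014,-0.043],"hand":-1}
    - {"delta_pos":[0.01,-0.9,-0.9],"delta_rot":[0.015,-0.014,-0.043],"hand":-1}
    - {"delta_pos":[0.01,-0.9,-0.9],"delta_rot":[0.015,-0.014,-0.043],"hand":-1}
    - {"delta_pos":[0,-0.5,-0.9],"delta_rot":[0.015,-0.014,-0.043],"hand":-1}
    - {"delta_pos":[0,0,-0.9],"delta_rot":[0,0,0],"hand":-1}
    - {"delta_pos":[0,0,-0.9],"delta_rot":[0,0,0],"hand":-1}
    - {"delta_pos":[0,0,0],"delta_rot":[0,0,0],"hand":-1}

```text
time: 12.25
eef_pos: [0.5023, -0.1768, 0.2249]
tcp_rot: [2.082, 2.351, -0.004]
wrist_force: [-0.8, 1.1, -0.1]
opening: 0.0855
grasp_force: 0.0
```

```bash
python3 -c "
from h import *
togo([.505,-.214,.10],down(7.5),8)"
```

```text
t 12.25 dp mm [   2.7  -37.2 -124.9] rows 8 dpos [ 0.017 -0.232 -0.781] drot [ 0.0002 -0.0001  0.0008] q [-0.34  0.28  0.01  1.3  -0.    1.11] F [-0.8  1.1 -0.1] T [ 0.03  0.04 -0.05] op 0.0855
```

>>> arm_command:
  deltas:
    - {"delta_pos":[0.03,-0.6,-0.5],"delta_rot":[0,0,0],"hand":-1}
    - {"delta_pos":[0.03,-0.6,-0.8],"delta_rot":[0,0,0],"hand":-1}
    - {"delta_pos":[0.03,-0.6,-0.9],"delta_rot":[0,0,0],"hand":-1}
    - {"delta_pos":[0.03,-0.06,-0.9],"delta_rot":[0,0,0.006],"hand":-1}
    - {"delta_pos":[0,0,-0.9],"delta_rot":[0,0,0],"hand":-1}
    - {"delta_pos":[0,0,-0.9],"delta_rot":[0,0,0],"hand":-1}
    - {"delta_pos":[0,0,-0.9],"delta_rot":[0,0,0],"hand":-1}
    - {"delta_pos":[0,0,-0.9],"delta_rot":[0,0,0],"hand":-1}
    - {"delta_pos":[0,0,-0.9],"delta_rot":[0,0,0],"hand":-1}
    - {"delta_pos":[0,0,0],"delta_rot":[0,0,0],"hand":-1}

```text
time: 13.08
eef_pos: [0.5053, -0.2138, 0.0739]
tcp_rot: [2.069, 2.361, -0.003]
wrist_force: [-0.7, -0.5, -1.3]
opening: 0.0852
grasp_force: 0.0
```

```bash
python3 - <<'E'
from h import *
togo([.505,-.214,.016],down(7.5),6)
im,d=snap('side');c=cv2.resize(im[270:430,250:430,::-1],None,fx=3.5,fy=3.5,interpolation=cv2.INTER_CUBIC);cv2.imwrite('pics/s7.png',c)
E
```

```text
t 13.08 dp mm [ -0.3  -0.2 -57.9] rows 6 dpos [-0.002 -0.002 -0.482] drot [ 0.0003  0.     -0.0001] q [-0.4   0.4  -0.22  0.95 -0.    1.04] F [-0.7 -0.5 -1.3] T [0.01 0.05 0.03] op 0.0852
```

View pics/s7.png

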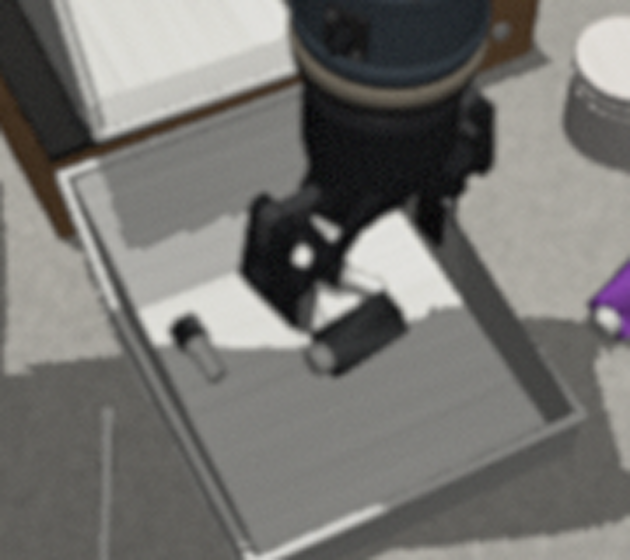

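The open fingers straddle the key end to end, with the key at crop (355,335), and the bolts are outside the pads. I'll descend.

>>> arm_command:
  deltas:
    - {"delta_pos":[0,0,-0.5],"delta_rot":[0,0,0],"hand":-0.75}
    - {"delta_pos":[0,0,-0.5],"delta_rot":[0,0,0],"hand":-0.75}
    - {"delta_pos":[0,0,-0.5],"delta_rot":[0,0,0],"hand":-0.75}
    - {"delta_pos":[0,0,-0.5],"delta_rot":[0,0,0],"hand":-0.75}
    - {"delta_pos":[0,0,-0.5],"delta_rot":[0,0,0],"hand":-0.75}
    - {"delta_pos":[0,0,-0.4],"delta_rot":[0,0,0],"hand":-0.75}
    - {"delta_pos":[0,0,0],"delta_rot":[0,0,0],"hand":-0.75}

```text
time: 13.72
eef_pos: [0.5056, -0.2134, 0.0166]
tcp_rot: [2.068, 2.361, -0.002]
wrist_force: [-0.1, -0.4, -0.6]
opening: 0.0747
grasp_force: 0.0
```

>>> arm_command:
  deltas:
    - {"delta_pos":[0,0,0],"delta_rot":[0,0,0],"hand":-0.5}
    - {"delta_pos":[0,0,0],"delta_rot":[0,0,0],"hand":-0.3}
    - {"delta_pos":[0,0,0],"delta_rot":[0,0,0],"hand":0}
    - {"delta_pos":[0,0,0],"delta_rot":[0,0,0],"hand":0.5}
    - {"delta_pos":[0,0,0],"delta_rot":[0,0,0],"hand":1}
    - {"delta_pos":[0,0,0],"delta_rot":[0,0,0],"hand":1}
  grip_force: 50

```text
time: 14.22
eef_pos: [0.507, -0.214, 0.0191]
tcp_rot: [2.066, 2.358, -0.001]
wrist_force: [-1.9, 0.2, 6.9]
opening: 0.0551
grasp_force: 53.8
```

>>> arm_command:
  deltas:
    - {"delta_pos":[0,0,0.2],"delta_rot":[0,0,0],"hand":1}
    - {"delta_pos":[0,0,0.3],"delta_rot":[0,0,0],"hand":1}
    - {"delta_pos":[0,0,0.5],"delta_rot":[0,0,0],"hand":1}
    - {"delta_pos":[0,0,0.5],"delta_rot":[0,0,0],"hand":1}
    - {"delta_pos":[0,0,0.5],"delta_rot":[0,0,0],"hand":1}
    - {"delta_pos":[0,0,0.5],"delta_rot":[0,0,0],"hand":1}
    - {"delta_pos":[0,0,0.5],"delta_rot":[0,0,0],"hand":1}
    - {"delta_pos":[0,0,0.5],"delta_rot":[0,0,0],"hand":1}
    - {"delta_pos":[0,0,0.5],"delta_rot":[0,0,0],"hand":1}
    - {"delta_pos":[0,0,0],"delta_rot":[0,0,0],"hand":1}
  grip_force: 70

```text
time: 15.05
eef_pos: [0.5076, -0.2143, 0.1008]
tcp_rot: [2.065, 2.357, 0.0]
wrist_force: [0.1, -0.2, -0.6]
opening: 0.0543
grasp_force: 74.2
```

```bash
python3 - <<'E'
from h import *
togo([.425,.3397,.32],down(99.7),30)
im,d=snap('side');c=cv2.resize(im[250:430,250:430,::-1],None,fx=3,fy=3,interpolation=cv2.INTER_CUBIC);cv2.imwrite('pics/s8.png',c)
t=np.load('pics/t6.png.npz');W=cloud('top',t['d']);m=np.zeros((480,640),bool);m[262:335,110:200]=1
r=cv2.minAreaRect(W[m&(W[...,2]>.04)][:,:2].astype(np.float32));print(r)
E
```

```text
t 15.05 dp mm [-82.6 554.  219.2] rows 30 dpos [-0.138  0.923  0.365] drot [-0.      0.0002  0.0341] q [-0.4   0.38 -0.18  1.01 -0.    1.04] F [ 0.1 -0.2 -0.6] T [-0.02  0.04 -0.01] op 0.0543
((0.4317430257797241, 0.2728983759880066), (0.10866838693618774, 0.25470873713493347), 1.9018456935882568)
```

View pics/s8.png

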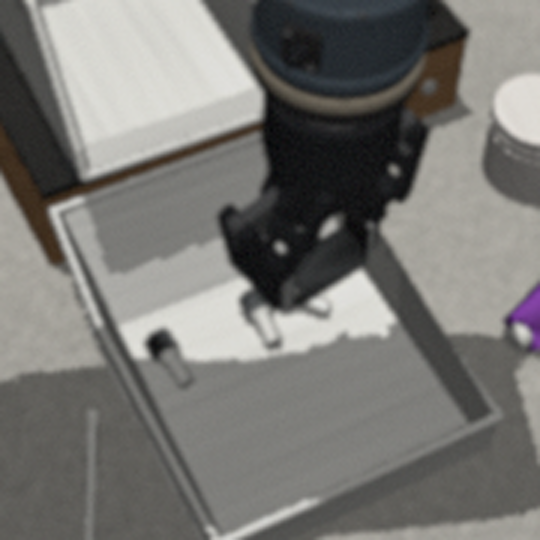

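The key is held between the fingers at crop (330,265) and the three bolts are still in the tray. Next I'll carry it to the case.

>>> arm_command:
  deltas:
    - {"delta_pos":[0,0,0.9],"delta_rot":[0,0,0],"hand":1}
    - {"delta_pos":[0,0,0.95],"delta_rot":[0,0,0],"hand":1}
    - {"delta_pos":[0,0,0.95],"delta_rot":[0,0,0],"hand":1}
    - {"delta_pos":[0,0,0.95],"delta_rot":[0,0,0],"hand":1}
    - {"delta_pos":[0,0,0.95],"delta_rot":[0,0,0],"hand":1}
    - {"delta_pos":[0,0,0.95],"delta_rot":[0,0,0],"hand":1}
    - {"delta_pos":[-0.14,0.9,0.9],"delta_rot":[0,0,0.034],"hand":1}
    - {"delta_pos":[-0.14,0.9,0.9],"delta_rot":[0,0,0.034],"hand":1}
    - {"delta_pos":[-0.14,0.9,0.9],"delta_rot":[0,0,0.034],"hand":1}
    - {"delta_pos":[-0.14,0.9,0.9],"delta_rot":[0,0,0.034],"hand":1}
    - {"delta_pos":[-0.14,0.9,0.9],"delta_rot":[0,0,0.034],"hand":1}
    - {"delta_pos":[-0.14,0.9,0.8],"delta_rot":[0,0,0.034],"hand":1}

```text
time: 16.1
eef_pos: [0.4895, -0.105, 0.318]
tcp_rot: [1.661, 2.661, 0.0]
wrist_force: [0.1, 0.4, -1.9]
opening: 0.0547
grasp_force: 74.5
```

>>> arm_command:
  deltas:
    - {"delta_pos":[-0.14,0.9,0],"delta_rot":[0,0,0.034],"hand":1}
    - {"delta_pos":[-0.14,0.9,0],"delta_rot":[0,0,0.034],"hand":1}
    - {"delta_pos":[-0.14,0.9,0],"delta_rot":[0,0,0.034],"hand":1}
    - {"delta_pos":[-0.14,0.9,0],"delta_rot":[0,0,0.034],"hand":1}
    - {"delta_pos":[-0.14,0.9,0],"delta_rot":[0,0,0.034],"hand":1}
    - {"delta_pos":[-0.14,0.9,0],"delta_rot":[0,0,0.034],"hand":1}
    - {"delta_pos":[-0.14,0.9,0],"delta_rot":[0,0,0.034],"hand":1}
    - {"delta_pos":[-0.14,0.9,0],"delta_rot":[0,0,0.034],"hand":1}
    - {"delta_pos":[-0.14,0.9,0],"delta_rot":[0,0,0.034],"hand":1}
    - {"delta_pos":[-0.14,0.9,0],"delta_rot":[0,0,0.034],"hand":1}
    - {"delta_pos":[-0.14,0.9,0],"delta_rot":[0,0,0.034],"hand":1}
    - {"delta_pos":[-0.14,0.9,0],"delta_rot":[0,0,0.034],"hand":1}

```text
time: 17.1
eef_pos: [0.4558, 0.111, 0.3169]
tcp_rot: [0.738, 3.049, 0.002]
wrist_force: [-0.3, 0.0, -0.5]
opening: 0.0543
grasp_force: 74.5
```

```bash
python3 -c "
from h import *
togo([.425,.3397,.32],down(99.7),12)"
```

```text
t 17.1 dp mm [-30.8 228.7   3.1] rows 12 dpos [-0.128  0.953  0.013] drot [-0.0001  0.0002  0.0342] q [ 0.24  0.15  0.07  1.49 -0.    0.71] F [-0.3  0.  -0.5] T [ 0.02  0.01 -0.02] op 0.0543
```

>>> arm_command:
  deltas:
    - {"delta_pos":[-0.128,0.95,0],"delta_rot":[0,0,0.034],"hand":1}
    - {"delta_pos":[-0.128,0.95,0],"delta_rot":[0,0,0.034],"hand":1}
    - {"delta_pos":[-0.128,0.95,0],"delta_rot":[0,0,0.034],"hand":1}
    - {"delta_pos":[-0.128,0.95,0],"delta_rot":[0,0,0.034],"hand":1}
    - {"delta_pos":[-0.128,0.95,0],"delta_rot":[0,0,0.034],"hand":1}
    - {"delta_pos":[-0.128,0.95,-0.2],"delta_rot":[0,0,0.034],"hand":1}
    - {"delta_pos":[-0.128,0.95,-0.5],"delta_rot":[0,0,0.034],"hand":1}
    - {"delta_pos":[-0.128,0.95,-0.7],"delta_rot":[0,0,0.034],"hand":1}
    - {"delta_pos":[-0.128,0.95,-0.8],"delta_rot":[0,0,0.034],"hand":1}
    - {"delta_pos":[-0.128,0.95,-0.8],"delta_rot":[0,0,0.034],"hand":1}
    - {"delta_pos":[-0.128,0.95,-0.8],"delta_rot":[0,0,0.034],"hand":1}
    - {"delta_pos":[-0.128,0.95,-0.8],"delta_rot":[0,0,0.034],"hand":1}

```text
time: 18.1
eef_pos: [0.425, 0.3389, 0.224]
tcp_rot: [-0.26, 3.127, 0.005]
wrist_force: [-0.3, 0.4, -1.8]
opening: 0.0539
grasp_force: 74.5
```

>>> arm_command:
  deltas:
    - {"delta_pos":[0,0,-0.8],"delta_rot":[0,0,0],"hand":1}
    - {"delta_pos":[0,0,-0.8],"delta_rot":[0,0,0],"hand":1}
    - {"delta_pos":[0,0,-0.8],"delta_rot":[0,0,0],"hand":1}
    - {"delta_pos":[0,0,-0.8],"delta_rot":[0,0,0],"hand":1}
    - {"delta_pos":[0,0,-0.8],"delta_rot":[0,0,0],"hand":1}
    - {"delta_pos":[0,0,-0.8],"delta_rot":[0,0,0],"hand":1}
    - {"delta_pos":[0,0,0],"delta_rot":[0,0,0],"hand":1}

```text
time: 18.68
eef_pos: [0.4239, 0.3369, 0.1261]
tcp_rot: [-0.256, 3.131, 0.001]
wrist_force: [-0.6, -0.8, -2.7]
opening: 0.0542
grasp_force: 74.5
```

```bash
python3 -c "
from h import *
togo([.425,.3397,.028],down(99.7),10)
im,d=snap('side');W=cloud('side',d);hsv=cv2.cvtColor(im,cv2.COLOR_RGB2HSV)
m=(hsv[...,1]>90)&(W[...,2]>.04)&(W[...,2]<.056)&(W[...,0]>.33)&(W[...,0]<.5)&(W[...,1]>.24)&(W[...,1]<.43)
print(m.sum(),cv2.minAreaRect(W[m][:,:2].astype(np.float32)))"
```

```text
t 18.68 dp mm [  1.1   2.8 -98.1] rows 10 dpos [ 0.005  0.014 -0.49 ] drot [-0.      0.      0.0004] q [ 0.67  0.35 -0.15  1.07  0.    0.51] F [-0.6 -0.8 -2.7] T [-0.04  0.02 -0.02] op 0.0542
437 ((0.42445024847984314, 0.33929312229156494), (0.101657435297966, 0.1345081627368927), 7.485906600952148)
```

>>> arm_command:
  deltas:
    - {"delta_pos":[0.01,0.03,-0.6],"delta_rot":[0,0,0],"hand":1}
    - {"delta_pos":[0.01,0.03,-0.6],"delta_rot":[0,0,0],"hand":1}
    - {"delta_pos":[0.01,0.03,-0.6],"delta_rot":[0,0,0],"hand":1}
    - {"delta_pos":[0,0.03,-0.6],"delta_rot":[0,0,0],"hand":1}
    - {"delta_pos":[0,0,-0.6],"delta_rot":[0,0,0],"hand":1}
    - {"delta_pos":[0,0,-0.6],"delta_rot":[0,0,0],"hand":1}
    - {"delta_pos":[0,0,-0.5],"delta_rot":[0,0,0],"hand":1}
    - {"delta_pos":[0,0,-0.4],"delta_rot":[0,0,0],"hand":1}
    - {"delta_pos":[0,0,-0.3],"delta_rot":[0,0,0],"hand":1}
    - {"delta_pos":[0,0,-0.2],"delta_rot":[0,0,0],"hand":1}
    - {"delta_pos":[0,0,0],"delta_rot":[0,0,0],"hand":1}

```text
time: 19.65
eef_pos: [0.4259, 0.3404, 0.029]
tcp_rot: [-0.256, 3.127, 0.005]
wrist_force: [0.5, -0.9, -2.1]
opening: 0.0543
grasp_force: 74.6
```

>>> arm_command:
  deltas:
    - {"delta_pos":[0,0,-0.1],"delta_rot":[0,0,0],"hand":1}
    - {"delta_pos":[0,0,-0.1],"delta_rot":[0,0,0],"hand":1}
    - {"delta_pos":[0,0,0],"delta_rot":[0,0,0],"hand":1}
    - {"delta_pos":[0,0,0],"delta_rot":[0,0,0],"hand":-0.4}
    - {"delta_pos":[0,0,0],"delta_rot":[0,0,0],"hand":-0.6}
    - {"delta_pos":[0,0,0],"delta_rot":[0,0,0],"hand":-0.6}
    - {"delta_pos":[0,0,0],"delta_rot":[0,0,0],"hand":-0.6}
    - {"delta_pos":[0,0,0],"delta_rot":[0,0,0],"hand":-0.6}

```text
time: 20.32
eef_pos: [0.4262, 0.3406, 0.0256]
tcp_rot: [-0.255, 3.127, 0.006]
wrist_force: [0.3, -0.6, -0.8]
opening: 0.0683
grasp_force: 0.0
```

>>> arm_command:
  deltas:
    - {"delta_pos":[0,0,0.3],"delta_rot":[0,0,0],"hand":-0.6}
    - {"delta_pos":[0,0,0.6],"delta_rot":[0,0,0],"hand":-0.6}
    - {"delta_pos":[0,0,0.9],"delta_rot":[0,0,0],"hand":-0.6}
    - {"delta_pos":[0,0,0.9],"delta_rot":[0,0,0],"hand":-0.6}
    - {"delta_pos":[0,0,0.9],"delta_rot":[0,0,0],"hand":-0.6}
    - {"delta_pos":[0,0,0.9],"delta_rot":[0,0,0],"hand":-0.6}
    - {"delta_pos":[-0.4,0.3,0.9],"delta_rot":[0,0,0],"hand":-0.6}
    - {"delta_pos":[-0.8,0.6,0.9],"delta_rot":[0,0,0],"hand":-0.6}
    - {"delta_pos":[-0.8,0.6,0.9],"delta_rot":[0,0,0],"hand":-0.6}
    - {"delta_pos":[-0.8,0.6,0.5],"delta_rot":[0,0,0],"hand":-0.6}
    - {"delta_pos":[-0.8,0.6,0],"delta_rot":[0,0,0],"hand":-0.6}
    - {"delta_pos":[0,0,0],"delta_rot":[0,0,0],"hand":-0.6}

```text
time: 21.32
eef_pos: [0.3522, 0.3964, 0.1808]
tcp_rot: [-0.259, 3.126, 0.008]
wrist_force: [-0.1, -0.5, 0.1]
opening: 0.0685
grasp_force: 0.0
```

```bash
python3 - <<'E'
from h import *
im,d=snap('side','s9.png');W=cloud('side',d);hsv=cv2.cvtColor(im,cv2.COLOR_RGB2HSV)
R=lambda a,b,c,e,f,g:(W[...,0]>a)&(W[...,0]<b)&(W[...,1]>c)&(W[...,1]<e)&(W[...,2]>f)&(W[...,2]<g)
m=(hsv[...,1]>90)&R(.33,.5,.24,.43,.04,.056)
r=cv2.minAreaRect(W[m][:,:2].astype(np.float32));print('case side',r)
i=R(.385,.465,.285,.395,.009,.045)&(hsv[...,1]<70);print('key side',i.sum(),np.nanmean(W[i],0).round(3),np.nanmax(W[i],0).round(3))
im,d=snap('top','t9.png');W=cloud('top',d);hsv=cv2.cvtColor(im,cv2.COLOR_RGB2HSV)
i=R(.385,.465,.285,.395,.012,.045)&(hsv[...,1]<90);print('key top',i.sum(),np.nanmean(W[i],0).round(3),np.nanmax(W[i],0).round(3))
m=R(.40,.57,-.305,-.15,.012,.05)
k,l,st,ce=cv2.connectedComponentsWithStats(m.astype(np.uint8))
for j in range(1,k):
    if st[j,4]>12: print('bolt',st[j,4],W[l==j].mean(0).round(3))
f=R(.45,.55,-.05,.06,.09,.125);P=W[f];c=P.mean(0);n=np.linalg.svd(P-c,full_matrices=False)[2][2];print('binfloor',c.round(4),n.round(3))
print({k:np.round(v,3) for k,v in ctrl.observe().items() if k in('time','eef_pos','wrist_force','opening')})
E
```

```text
case side ((0.4235883355140686, 0.34037962555885315), (0.10337796062231064, 0.13705214858055115), 10.818690299987793)
key side 192 [0.419 0.336 0.029] [0.439 0.37  0.038]
key top 411 [0.423 0.34  0.03 ] [0.464 0.395 0.042]
bolt 237 [ 0.511 -0.174  0.018]
bolt 116 [ 0.43  -0.173  0.018]
binfloor [0.4999 0.0051 0.1072] [-0.002 -0.001 -1.   ]
{'time': np.float64(21.417), 'eef_pos': array([0.354, 0.395, 0.18 ]), 'wrist_force': array([0.201, 0.272, 0.024]), 'opening': np.float64(0.068)}
```

```bash
python3 -c "
from workcell import ctrl
print(ctrl.close_job())"
```

```text
the job is handed in; nothing more can be done
None
```

The job is handed in at about 21 s of the 72 s; the judge returned no verdict. The last measurements put the key in the wooden case, the three bolts in the tray, and the bin level on the step, turned by roughly 2°.

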